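Draw a leaf carrier out of the guarded forming bay and load it in the finishing cradle

ROBOT

A 6-joint arm with a two-finger parallel gripper is mounted at the origin on the work surface. World frame = base frame: x ahead of the robot, y to its left, z up, the work surface at z = 0. Lengths are in mm, angles in rad, forces in N, time in s.
With the tool pointing down it reaches from about 325 to 850 mm from the base axis. Payload 4.4 kg.
Tool frame: the origin (TCP) lies at the very end of the fingers, on their centre line; the grasp point (between the pads) lies 19 mm behind it; z points along the fingers, x is the direction in which the jaws open and shut, and the axes are right-handed (so a half turn about z gives the same grasp; the last joint's range is limited). The gripper opens to 94 mm and grips with 3 to 60 N. Pads are 16 mm wide; open, the fingers measure 119 mm over their backs; the gripper's body (75 mm by 177 mm) begins 78 mm behind the grasp point.
Start: joints at [1.024, 0.207, 1.542, -0, 1.393, -0.15], TCP at [221.699, 530.544, 205.447] pointing down, gripper open.
Joint ranges: [-2.73, 2.73], [-0.86, 2.22], [0.23, 2.46], [-1.11, 4.25], [0.08, 2.63], [-2.82, 2.82]. Speed limits (rad/s): [2.79, 2.79, 3.14, 3.14, 3.14, 3.14].

INTERFACE

Orientations are given as a rotation vector (axis times angle).
In Python, from workcell import env gives the robot as it stands. The module is installed in compiled form; this text tells all that it offers.
- The arm moves only by the tool drive_tool, never from a script. Its argument "motion" is text: rows parted by semicolons, each of 5 numbers parted by spaces: the finger opening in mm, from 0 to 94, then the shift along the tool's x, y, z in mm, then the turn about the tool's z in rad. A call has 1 to 12 rows; each row shifts and turns the pose as measured when the row begins, along the tool's axes as they then stand; what a row does not reach is not made up. A row lasts 1/10 s, in which the tool goes at most 50 mm and 8.59 degrees, less where a joint would pass 70% of its speed; a pose out of reach is approached as far as the arm can. A call is refused whole if a number of a shift passes 50 or a number of a turn 0.15, either way. A call with a gripper value outside its range is refused whole. The fingers move at their own pace and stop on an object; "newtons" is the grip in N (left out, the last holds). Time passes only in rows, so rows that do not move let the fingers close. It gives the time, the measured TCP pose, the force and the opening at its end, in the units of the state.
- env.get_state(): the state, without advancing time (a new reading comes with each control period).
- env.capture(name): name is "scene" or "side" or "wrist"; returns (picture, depth): 420x560x3 uint8, red, green, blue; 420x560 float32, mm along the optical axis (not along the pixel's ray), 0 where there is no reading.
- env.get_calibration(name): a dict with "intrinsics" (3x3 intrinsics, pixels), "dist_coeffs" ([k1, k2, p1, p2, k3] as OpenCV has them; the pictures are not rectified), "origin" and "rotation" of the camera in the world; the wrist camera has in their place "tool_from_camera" (4x4, takes a point from camera to tool coordinates, whose origin is the TCP and whose axes are the tool frame's). Camera axes: x right, y down, z forward; pixel columns grow to the right and rows downward; lengths in mm; the calibration is good to about 2 mm. A picture is of the moment at which its call begins: read the wrist's pose just before it. get_calibration takes no time and is no camera call.
- env.close_job(): hands the job in, once; it reports no verdict.
The state is a dict: "time_s": time; "joints": joint angles; "qvel": joint speeds; "tau": joint torques, N m; "tcp_pos": TCP position; "tcp_rot": TCP orientation; "wrist_force": force on the tool from outside, world axes, zero at the start; "moment": the same for the moment, N m; "opening": finger opening in mm.
Only numpy, scipy, OpenCV 4.12 (cv2) and the standard library are available. Lean on these libraries where they do the work, as an engineer would, in place of code of your own. Each camera call takes 0.05 s, during which the arm holds its last target.

TASK

Raise the yellow guard of the forming bay and hook it up on its notches, then draw the leaf carrier out by its orange tang from under the hood. Put it in the wooden finishing cradle with the orange tang pushed fully home under the brass lip, the carrier lying flat between the rails, and leave it there with the guard still hooked up. Do not disturb the bottle, bowl, tray or pliers.

Things in the scene. Friction and masses are not known exactly. Their poses are not given: they have to be found in the camera images.
- bay: Forming bay, fixed: grey bed 12 mm high, x -14 to 124, y -76 to 76. Origin on the bench below the middle of the lowered guard; x horizontal from guard into the bay, y sideways, z up. Two rails 70 mm apart (x 10 to 118) guide the carrier along x to a back stop at x 118. At y -72 and 72 stand slotted posts, 10 mm wide, 98 mm high, for the guard's bar; all else is below 50 mm.
- hood_edge (a point): Middle of the front lower edge of the blue hood, 14 mm behind the guard's plane, 42 mm above the bench. The hood plate overhangs the bed from here to x 128 in the bay, y -56 to 56, 8 mm thick. The carrier can be lifted only when its green tang is in front of both hood and hooked guard (carrier's middle beyond about x -56 in the bay, i.e. drawn out about 105 mm).
- guard_handle (a point): Centre of the red block handle on the guard, 14 x 14 mm, 30 mm high, 67 mm above the bench when down. The yellow guard is an upright panel 7 mm thick, 112 mm wide along the bay's y, 40 mm high; its top edge is 15 mm below this point. A gap 22 wide, 30 mm high at its foot passes only the carrier's tangs, so the carrier stays in till the guard is up. Axes as the bay's; moves with the guard.
- guard_lift (a joint): Height of the guard, m: 0 down, at most 0.065. It weighs about 0.3 kg and falls when let go unless hooked. Its steel bar runs straight up in the slotted posts until above 0.049, where it is free to move back over the notches; resting in them it reads about 0.044.
- guard_back (a joint): Shift of the guard towards the bay's +x (back over the hood), m: 0 in the vertical slots, at most 0.017. The notches hold the bar between about 0.012 and 0.017, behind a bump 5 mm high. To hook: lift beyond 0.050, push back to the stop, lower until it rests, let go.
- carrier_mid (a point): Middle of the loose leaf carrier (0.13 to 0.21 kg), 10 mm above its underside; x runs from orange to green tang, z up. Body 60 mm long (x -30 to 30), 64 wide, 8 thick; gold leaf and end blocks on it, up to 26 mm above the underside. At the start it lies flat on the bay's bed under the hood, axes along the bay's, its middle at x 41 to 51 in the bay, orange tang out through the guard.
- front_grip (a point): Point on the orange tang's centre line, 10 mm from its tip, 92 mm from the carrier's middle (-x), half-way up, 16 mm above the carrier's underside. The tang is a straight bar 14 mm wide, from x -30 to -102 and from 6 to 26 mm above the underside.
- rear_grip (a point): Point on the green tang's centre line, 16 mm from its tip, 46 mm from the carrier's middle (+x), half-way up, 16 mm above the carrier's underside. The tang is a straight bar 14 mm wide, from x 30 to 62 and from 6 to 26 mm above the underside.
- cradle_home (a point): Wooden finishing cradle, fixed: point on the bench below where the carrier's middle lies when home, with the carrier's axes along this frame's (orange tang to -x). Bed 12 mm high, x -25 to 95, y -44 to 44 (from there to the lip the base is 5 mm high). Side rails 72 mm apart, 24 mm high, x -15 to 35, open at the +x end.
- cradle_lip (a point): Middle of the brass lip's lower edge, 42 mm above the bench, at x -60 of cradle_home. The lip covers x -114 to -60, y -44 to 44, top at 48 mm; the throat under it is 32 mm wide and ends in a wall at x -102 stopping the orange tang. Set the carrier on the bed with the tip in front of the lip (middle beyond x 44), then slide it to -x by its green end: fingers on the orange tang do not fit under.
- bottle_mid (a point): Bystander: middle of a clear bottle with green cap, 56 mm across, 150 mm high, standing.
- bowl_mid (a point): Bystander: middle of a white bowl, 100 mm across, 45 mm high.
- tray_mid (a point): Bystander: middle of a white shallow tray, 75 x 55 mm, 14 mm high.
- pliers_mid (a point): Bystander: pivot of pliers with red handles, lying flat, 12 mm high, 46 mm wide; jaws reach 49 mm to its +x, handles 75 mm to -x.
There are look-alikes about, which are no part of the job. What is shaped like the part that bears carrier_mid but turquoise is not meant. Of the things that look like the part that bears cradle_home, the smaller one is meant.

How it is judged:
By the outcome, as a careful person would: the job done as asked, in the order asked, and still so for the second after the job is handed in, with the robot touching nothing.
It also fails if it takes over 64 s, if anything falls off the work surface, if the arm or the gripper's body presses on something with over 40 N, if the wrist force passes 120 N, or if a joint passes its speed limit or range.

## Working session

There is one attempt and no reset: what is moved stays moved. The work goes in short steps, Python scripts to look and compute and a tool call to move; the robot and the scene stay as the last step left them, time stands still between calls to the robot, and variables do not carry over. Pictures are saved under pics/ and viewed, and the job is handed in when it is done.

Besides the shell and the picture viewer there is one more tool, called after "Emit:" by a JSON object that holds its "op" and its "data". drive_tool: Moves the arm, as the interface text tells. Its arguments: {"type":"object","properties":{"motion":{"type":"string"},"newtons":{"type":"number"}},"required":["motion"]}

```bash
mkdir -p pics; ls; cat > h.py <<'E'
import numpy as np, cv2
from workcell import env
from scipy.spatial.transform import Rotation as R
def cap(name,fn=None):
    s=env.get_state(); p,d=env.capture(name); c=env.get_calibration(name)
    K=np.array(c["intrinsics"]);D=np.array(c["dist_coeffs"])
    if name=="wrist":
        T=np.eye(4);T[:3,:3]=R.from_rotvec(s["tcp_rot"]).as_matrix();T[:3,3]=s["tcp_pos"]
        M=T@np.array(c["tool_from_camera"])
    else:
        M=np.eye(4);M[:3,:3]=c["rotation"];M[:3,3]=c["origin"]
    np.savez("last_%s.npz"%name,p=p,d=d,K=K,D=D,M=M)
    if fn: cv2.imwrite("pics/"+fn,p[:,:,::-1])
    return p,d,K,D,M
def cloud(d,K,D,M):
    h,w=d.shape
    u,v=np.meshgrid(np.arange(w),np.arange(h))
    q=cv2.undistortPoints(np.stack([u,v],-1).reshape(-1,1,2).astype(np.float64),K,D).reshape(h,w,2)
    P=np.dstack([q[...,0]*d,q[...,1]*d,d]).astype(float)
    W=P@M[:3,:3].T+M[:3,3]
    W[d==0]=np.nan
    return W
def load(name):
    z=np.load("last_%s.npz"%name); return z["p"],cloud(z["d"],z["K"],z["D"],z["M"])
E
python3 - <<'E'
from h import *
print(env.get_state())
for n in ("scene","side","wrist"):
    r=cap(n,n+"0.png"); print(n,r[4].round(2).tolist(),r[2].tolist())
E
```

```text
pics
{'time_s': 0.0, 'joints': array([ 1.02451073e+00,  2.07434614e-01,  1.54291263e+00, -8.48990814e-06,
        1.39349478e+00, -1.50481082e-01]), 'qvel': array([ 6.98739291e-06, -1.02379879e-04,  8.99792619e-04, -7.01767392e-04,
       -1.93313459e-03, -1.21292026e-03]), 'tau': array([ 3.93711362e-04, -3.70874727e+01, -2.81417584e+01,  6.99594710e-02,
        3.62207531e-02, -1.75817486e-04]), 'tcp_pos': array([221.27869343, 529.85937649, 204.30211614]), 'tcp_rot': array([ 2.61404439,  1.74078654, -0.00319471]), 'wrist_force': array([-0.84598919, -0.08836438, -0.05341711]), 'moment': array([ 0.02941621,  0.0098802 , -0.00967215]), 'opening': 94.01849012432108}
scene [[-1.17, -2.22, 1.07, 1345.05], [-1.17, -2.22, 1.07, 585.21], [-1.17, -2.22, 1.07, 816.68], [0.0, 0.0, 0.0, 1.0]] [[545.7970752196021, 0.0, 267.0642984814353], [0.0, 545.7970752196021, 205.0362498197954], [0.0, 0.0, 1.0]]
side [[-0.26, 2.84, -1.15, 401.34], [-0.26, 2.84, -1.15, 1074.25], [-0.26, 2.84, -1.15, 1144.0], [0.0, 0.0, 0.0, 1.0]] [[545.7009363336725, 0.0, 284.5785289844152], [0.0, 545.7009363336725, 202.43557714637075], [0.0, 0.0, 1.0]]
wrist [[0.39, 0.9, 0.21, 160.48], [0.92, -0.38, -0.09, 555.53], [-0.0, 0.23, -0.97, 384.29], [0.0, 0.0, 0.0, 1.0]] [[290.6537361586545, 0.0, 281.3282357999349], [0.0, 290.6537361586545, 208.19662698243962], [0.0, 0.0, 1.0]]
```

```bash
sed -i 's/M\[:3,:3\]=c\["rotation"\]/M[:3,:3]=R.from_rotvec(np.array(c["rotation"]).ravel()).as_matrix() if np.size(c["rotation"])==3 else c["rotation"]/' h.py
python3 - <<'E'
from h import *
for n in ("scene","side"):
    c=env.get_calibration(n)
    z=dict(np.load(f"last_{n}.npz")); z["M"][:3,:3]=R.from_rotvec(np.ravel(c["rotation"])).as_matrix(); np.savez(f"last_{n}.npz",**z)
    print(z["M"].round(2))
    p,W=load(n); print(np.nanmedian(W[...,2]))
E
```

```text
[[-5.60000e-01  5.10000e-01 -6.50000e-01  1.34505e+03]
 [ 8.30000e-01  3.50000e-01 -4.40000e-01  5.85210e+02]
 [ 0.00000e+00 -7.90000e-01 -6.20000e-01  8.16680e+02]
 [ 0.00000e+00  0.00000e+00  0.00000e+00  1.00000e+00]]
0.06334450590497909
[[-9.80000e-01 -1.30000e-01  1.20000e-01  4.01340e+02]
 [-1.80000e-01  7.10000e-01 -6.80000e-01  1.07425e+03]
 [ 0.00000e+00 -6.90000e-01 -7.20000e-01  1.14400e+03]
 [ 0.00000e+00  0.00000e+00  0.00000e+00  1.00000e+00]]
-0.4189603942299982
```

View pics/scene0.png

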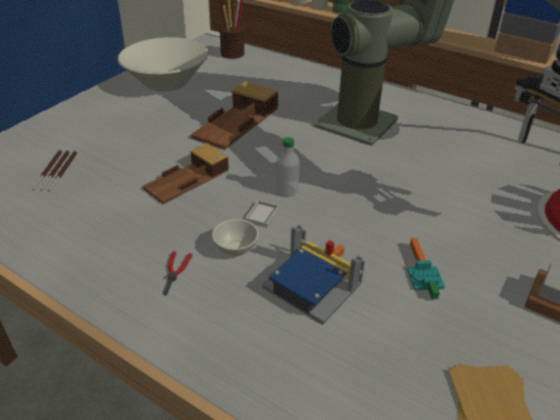

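View pics/side0.png

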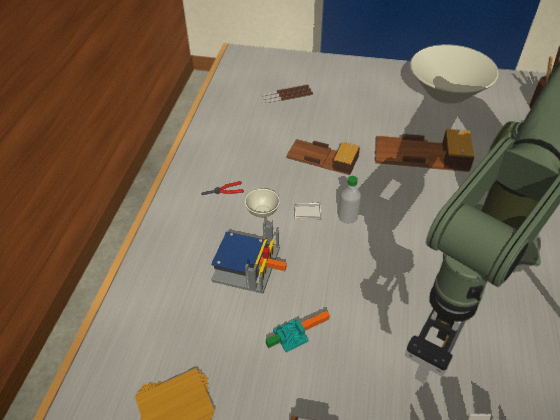

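View pics/wrist0.png

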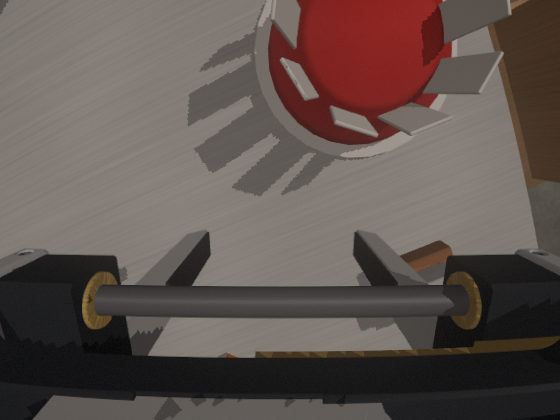

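The scene view shows the bay (blue hood at px 310,270, orange tang 337,250). The small cradle is at px 190,175, with its brass block at 210,160, and the larger look-alike is at 240,115. The turquoise decoy is at 425,275, and the bottle, bowl, tray and pliers sit between.

```bash
python3 - <<'E'
from h import *
for n,regs in (("scene",dict(bay=(262,225,370,320),cr=(140,142,232,202),tray=(240,198,280,226),bot=(272,135,304,200),bowl=(210,218,262,256),pl=(160,248,195,296))),("side",dict(bay=(205,218,290,295),cr=(284,138,362,175)))):
    p,W=load(n); hsv=cv2.cvtColor(p,cv2.COLOR_RGB2HSV).astype(int); H,S,V=[hsv[...,i] for i in range(3)]
    for k,(a,b,c,d) in regs.items():
        m=np.zeros(H.shape,bool); m[b:d,a:c]=1
        m&=np.isfinite(W[...,2])
        Q=W[m&(W[...,2]>4)]
        print(n,k,len(Q),"min",Q.min(0).round(),"max",Q.max(0).round(),"med",np.median(Q,0).round())
        if k=="bay":
            for cn,mm in dict(blue=(abs(H-110)<12)&(S>120),orange=(H>=4)&(H<=13)&(S>180)&(V>120),red=((H<3)|(H>175))&(S>150),yellow=(H>18)&(H<32)&(S>130)).items():
                X=W[m&mm]
                if len(X): print("  ",cn,len(X),X.min(0).round(1),X.max(0).round(1),np.median(X,0).round(1), cv2.minAreaRect(X[:,:2].astype(np.float32)))
        if k=="cr":
            for cn,mm in dict(lip=W[...,2]>38,bed=(W[...,2]>9)&(W[...,2]<15),rail=(W[...,2]>20)&(W[...,2]<27)).items():
                X=W[m&mm]; print("  ",cn,len(X),np.median(X,0).round(1),X.max(0).round(1),cv2.minAreaRect(X[:,:2].astype(np.float32)))
    for r in ((262,225,370,320),(140,142,232,202)) if n=="scene" else ((205,218,295,300),(284,138,362,175)):
        a,b,c,d=r; cv2.imwrite(f"pics/crop_{n}_{a}.png",cv2.resize(p[b:d,a:c,::-1],None,fx=6,fy=6,interpolation=cv2.INTER_CUBIC))
E
```

```text
scene bay 5292 min [425.  42.   4.] max [768. 346. 101.] med [663. 243.  49.]
   blue 2094 [622.  171.5  42.9] [734.3 287.9  55. ] [680.7 231.8  50.1] ((677.4791259765625, 229.2196044921875), (111.58268737792969, 105.91569519042969), 85.79716491699219)
   orange 53 [553.1 231.9  26.9] [583.7 246.2  41. ] [569.1 241.3  38. ] ((568.5995483398438, 239.09617614746094), (12.71944808959961, 30.3304443359375), 81.55219268798828)
   red 57 [597.4 232.1  56.3] [609.5 241.8  85.5] [606.  238.4  74.8] ((603.962158203125, 236.81825256347656), (9.585975646972656, 10.710013389587402), 71.48197174072266)
   yellow 308 [588.9 165.9  18. ] [632.9 298.1  78.4] [608.3 244.3  51.6] ((610.0850830078125, 232.12283325195312), (136.55474853515625, 29.17963409423828), 82.98370361328125)
scene cr 2256 min [ 318. -424.    4.] max [ 628. -142.   52.] med [ 507. -223.   12.]
   lip 476 [ 445.  -202.3   46.4] [ 477.6 -157.3   51.6] ((441.0534362792969, -207.479736328125), (94.42821502685547, 59.809410095214844), 79.53456115722656)
   bed 909 [ 559.  -233.6   11.1] [ 627.5 -160.7   15. ] ((473.01458740234375, -223
[... 1174 characters left out ...]
 [623.5 292.6  58.1] [602.  240.7  50.7] ((607.1847534179688, 229.6251983642578), (124.95006561279297, 26.142454147338867), 84.4795913696289)
side cr 1555 min [ 386. -332.    4.] max [ 641. -124.   56.] med [ 507. -216.   14.]
   lip 393 [ 439.3 -204.    47.1] [ 473.1 -160.2   55.9] ((438.6668395996094, -209.5613250732422), (95.07402801513672, 57.02981185913086), 78.31132507324219)
   bed 511 [ 557.2 -229.8   12. ] [ 625.5 -160.2   15. ] ((514.6702880859375, -222.28717041015625), (92.1707534790039, 210.31260681152344), 77.0634994506836)
   rail 102 [ 513.2 -193.    23.1] [ 582.  -159.3   26.9] ((497.77587890625, -219.86053466796875), (91.43289947509766, 178.69171142578125), 76.3057861328125)
```

View pics/crop_scene_262.png

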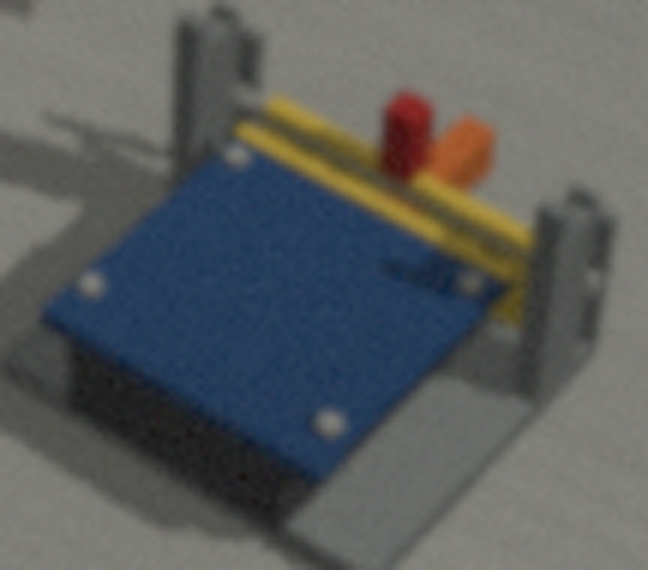

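View pics/crop_side_205.png

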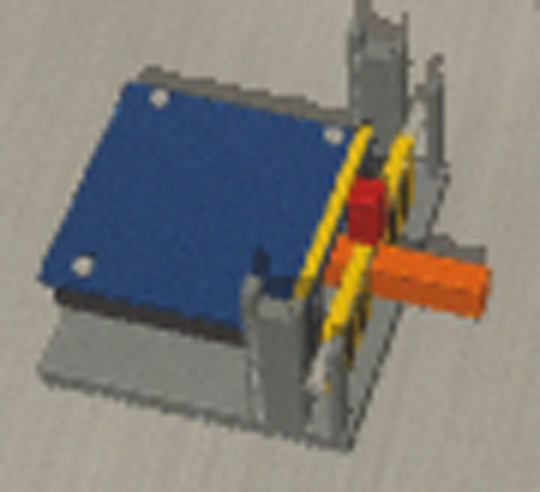

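View pics/crop_side_284.png

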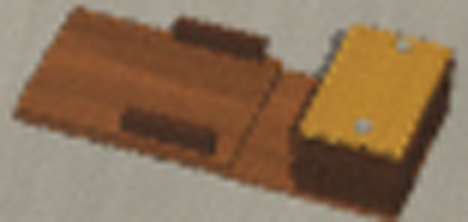

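```bash
cat >> h.py <<'E'
def plan(tgt,ang=None,step=45.):
    """tgt world TCP; ang = world angle (deg) of tool x"""
    s=env.get_state(); Rm=R.from_rotvec(s["tcp_rot"]).as_matrix(); p=np.array(s["tcp_pos"])
    a0=np.arctan2(Rm[1,0],Rm[0,0]); da=0 if ang is None else (np.radians(ang)-a0+np.pi/2)%np.pi-np.pi/2
    D=np.array(tgt)-p
    n=max(int(np.ceil(np.linalg.norm(D)/step)),int(np.ceil(abs(da)/0.12)),1)
    print("t",round(s["time_s"],2),"pos",p.round(1),"ang",np.degrees(a0).round(2),"tilt",np.degrees(np.arccos(-Rm[2,2])).round(2),"F",np.round(s["wrist_force"],1),"op",round(s["opening"],1))
    out=[]
    for i in range(n):
        a=a0+da*i/n
        x=np.array([np.cos(a),np.sin(a)]);y=np.array([np.sin(a),-np.cos(a)])
        d=D/n
        out.append("%.1f %.1f %.1f %.3f"%(d[:2]@x,d[:2]@y,-d[2],-da/n))
    print(n,"rows; x y z turn:"); print("\n".join(out))
E
python3 - <<'E'
from h import *
plan((540,243,250),84.5)
E
```

```text
t 0.15 pos [221.4 530.  204.6] ang 67.32 tilt 0.1 F [-0.  -0.2 -0.6] op 93.9
10 rows; x y z turn:
-14.2 40.5 -4.5 -0.030
-15.4 40.0 -4.5 -0.030
-16.6 39.5 -4.5 -0.030
-17.8 39.0 -4.5 -0.030
-18.9 38.5 -4.5 -0.030
-20.1 37.9 -4.5 -0.030
-21.2 37.3 -4.5 -0.030
-22.3 36.6 -4.5 -0.030
-23.4 35.9 -4.5 -0.030
-24.5 35.2 -4.5 -0.030
```

Emit:
{"op": "drive_tool", "data": {"motion": "50 -14 40 -5 -0.03;50 -15 40 -5 -0.03;50 -17 40 -5 -0.03;50 -18 39 -5 -0.03;50 -19 39 -5 -0.03;50 -20 38 -5 -0.03;50 -21 37 -5 -0.03;50 -22 37 -5 -0.03;50 -23 36 -5 -0.03;50 -25 35 -5 -0.03;50 0 0 0 0"}}

```text
time_s: 1.25
tcp_pos: [551.7, 234.3, 250.8]
tcp_rot: [2.305, 2.134, -0.014]
wrist_force: [0.4, 0.5, -0.1]
opening: 50.3
```

```bash
python3 - <<'E'
from h import *
plan((540,243,250),84.5)
p,d,K,D,M=cap("wrist","w1.png")
E
```

```text
t 1.25 pos [551.7 234.3 250.8] ang 85.6 tilt 0.5 F [ 0.4  0.5 -0.1] op 50.3
1 rows; x y z turn:
7.7 -12.4 0.8 0.019
```

View pics/w1.png

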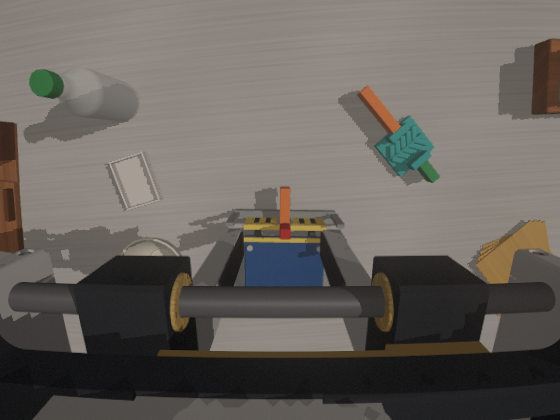

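The wrist view shows the orange tang (285,187 to 225), the red handle (285,232) and the guard top bar (row 222), all lined up with the image vertical. The hood is at rows 240–285.

```bash
cat > bay.py <<'E'
from h import *
def run(fx=4):
    p,W=load("wrist"); hsv=cv2.cvtColor(p,cv2.COLOR_RGB2HSV).astype(int); H,S,V=[hsv[...,i] for i in range(3)]
    m=np.zeros(H.shape,bool); m[170:300,215:360]=1
    for cn,mm in dict(blue=(abs(H-110)<12)&(S>120),orange=(H>=4)&(H<=13)&(S>170)&(V>110),red=((H<3)|(H>175))&(S>150),yellow=(H>18)&(H<32)&(S>130)).items():
        k=(m&mm).astype(np.uint8)
        X=W[k>0]
        print(cn,len(X),np.nanmin(X,0).round(1),np.nanmax(X,0).round(1),np.nanmedian(X,0).round(1), cv2.minAreaRect(X[:,:2].astype(np.float32)))
    post=m&(W[...,2]>85)&(S<80); X=W[post]
    for a in (X[X[:,1]>235],X[X[:,1]<=235]): print("post",len(a),np.median(a,0).round(1) if len(a) else 0, np.ptp(a,0) if len(a) else 0)
    cv2.imwrite("pics/wc.png",cv2.resize(p[175:300,215:365,::-1],None,fx=5,fy=4.6,interpolation=cv2.INTER_CUBIC))
run()
E
python3 bay.py
```

```text
blue 2997 [618.  170.7  48.3] [690.2 282.5  53.7] [656.4 224.8  50.7] ((653.8430786132812, 227.8170166015625), (110.04503631591797, 65.3073501586914), 86.03665924072266)
orange 65 [568.3 228.2  36.8] [604.7 240.1  83.3] [590.7 232.8  38.7] ((586.3919677734375, 234.2784881591797), (11.431387901306152, 36.22459411621094), 87.36054229736328)
red 122 [591.7 228.   59.2] [603.5 239.9  84.2] [595.5 233.8  82.1] ((597.5235595703125, 234.0189971923828), (11.358500480651855, 11.454754829406738), 85.86163330078125)
yellow 836 [590.9 177.3  11.5] [623.9 288.9  83.1] [600.4 224.2  52.4] ((nan, nan), (0.0, 0.0), 0.0)
post 2853 [543.8 260.  315.3] [ 89.85645762  75.39972801 281.76597561]
post 2102 [539.3 210.  306. ] [ 35.51229668  36.28519535 116.03300963]
```

```bash
sleep 0.2; ls pics
```

```text
crop_scene_140.png
crop_scene_262.png
crop_side_205.png
crop_side_284.png
scene0.png
side0.png
w1.png
wc.png
wrist0.png
```

View pics/wc.png

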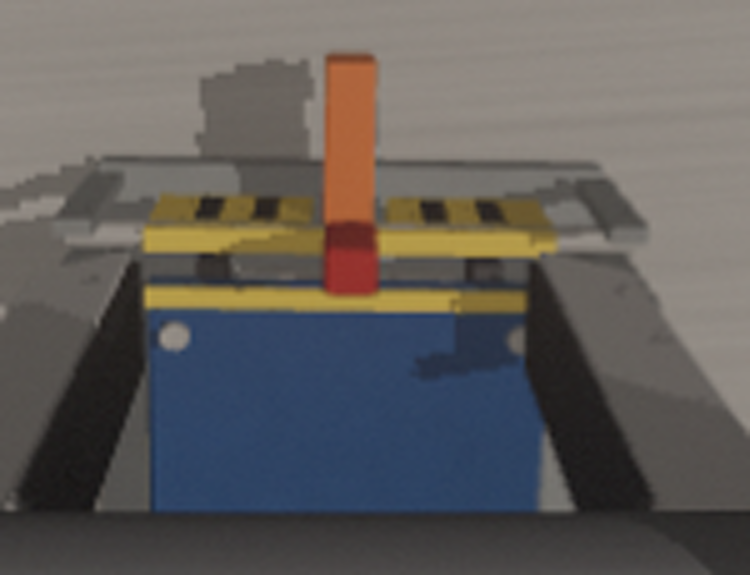

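```bash
python3 - <<'E'
from h import *
p,W=load("wrist"); hsv=cv2.cvtColor(p,cv2.COLOR_RGB2HSV).astype(int); H,S,V=[hsv[...,i] for i in range(3)]
m=np.zeros(H.shape,bool); m[170:300,215:360]=1
y=m&(H>18)&(H<32)&(S>110)
for lo,hi in ((50,54),(40,56)):
  X=W[y&(W[...,2]>lo)&(W[...,2]<hi)]
  for side,q in (("front",X[X[:,0]<609]),("rear",X[X[:,0]>=609])):
    if len(q)>20:
      a=np.polyfit(q[:,1],q[:,0],1); print(side,len(q),np.degrees(np.arctan2(1,a[0])),q.mean(0).round(1),q.min(0).round(1),q.max(0).round(1))
o=m&(H>=4)&(H<=13)&(S>150)&(V>90)&(W[...,2]>34)&(W[...,2]<42)
q=W[o]; a=np.polyfit(q[:,0],q[:,1],1); print("tang slope deg",np.degrees(np.arctan(a[0])),q.mean(0),q.min(0),q.max(0))
plan((598,235,150),86)
E
```

```text
front 356 84.74306765437198 [599.  233.4  52.6] [591.  179.1  50.1] [607.  288.9  54. ]
rear 304 84.57725662360548 [616.5 229.1  52.5] [609.5 177.3  50. ] [623.9 281.3  54. ]
front 452 84.63106809307507 [598.4 232.7  51.6] [590.6 179.1  40.1] [607.  289.3  54.9]
rear 332 84.55994425010368 [616.4 228.5  52.5] [609.5 177.3  49.5] [623.9 281.3  54.5]
tang slope deg -5.2053942275186404 [572.03984163 235.74810262  38.61013062] [547.52235788 227.97617578  34.87704473] [598.08827053 243.98172998  41.24631134]
t 1.3 pos [549.7 236.1 250.3] ang 85.67 tilt 0.57 F [-0.3 -0.3  0.4] op 50.3
3 rows; x y z turn:
0.9 16.1 33.4 -0.002
0.8 16.1 33.4 -0.002
0.8 16.1 33.4 -0.002
```

Emit:
{"op": "drive_tool", "data": {"motion": "40 1 16 34 0.017;40 1 16 34 0;40 1 16 33 0;40 0 0 0 0"}}

```text
time_s: 1.7
tcp_pos: [595.2, 238.4, 146.8]
tcp_rot: [-2.317, -2.114, 0.013]
wrist_force: [-1.0, 0.4, -1.5]
opening: 40.0
```

```bash
python3 - <<'E'
from h import *
plan((598.5,234.5,100),84.7)
p,d,K,D,M=cap("wrist","w2.png")
E
```

```text
t 1.7 pos [595.2 238.4 146.8] ang 84.75 tilt 0.54 F [-1.   0.4 -1.5] op 40.0
2 rows; x y z turn:
-1.8 1.8 23.4 0.000
-1.8 1.8 23.4 0.000
```

View pics/w2.png

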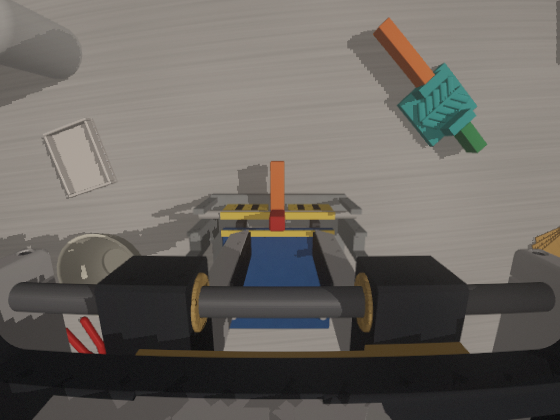

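```bash
python3 - <<'E'
from h import *
p,W=load("wrist"); hsv=cv2.cvtColor(p,cv2.COLOR_RGB2HSV).astype(int); H,S,V=[hsv[...,i] for i in range(3)]
m=np.zeros(H.shape,bool); m[190:240,260:295]=1
X=W[m&((H<3)|(H>175))&(S>150)]; t=X[X[:,2]>79]
print(len(t),t.min(0),t.max(0),np.median(t,0))
E
```

```text
196 [591.94558929 227.7831891   79.39931658] [604.57282942 240.68665991  84.19478495] [598.27673255 234.31766366  82.56179536]
```

Emit:
{"op": "drive_tool", "data": {"motion": "40 -4 4 30 0;40 0 0 0 0;40 0 0 30 0;40 0 0 20 0;40 0 0 0 0"}}

```text
time_s: 2.25
tcp_pos: [601.8, 242.1, 82.7]
tcp_rot: [2.312, 2.123, 0.018]
wrist_force: [0.0, -0.3, 0.5]
opening: 39.9
```

```bash
python3 - <<'E'
from h import *
plan((598.3,234.3,58),84.7)
E
```

```text
t 2.25 pos [601.8 242.1  82.7] ang 85.1 tilt 0.67 F [ 0.  -0.3  0.5] op 39.9
1 rows; x y z turn:
-8.1 -2.9 24.7 0.007
```

Emit:
{"op": "drive_tool", "data": {"motion": "40 -8 -3 0 0;40 0 0 0 0"}}

```text
time_s: 2.45
tcp_pos: [599.6, 235.7, 88.1]
tcp_rot: [2.308, 2.123, 0.027]
wrist_force: [0.3, 0.0, -1.0]
opening: 40.4
```

```bash
python3 - <<'E'
from h import *
plan((598.3,234.3,58),84.7)
p,d,K,D,M=cap("wrist","w3.png")
plan((598.3,234.3,58),84.7)
p,W=load("wrist"); hsv=cv2.cvtColor(p,cv2.COLOR_RGB2HSV).astype(int); H,S,V=[hsv[...,i] for i in range(3)]
m=np.zeros(H.shape,bool); m[170:260,240:320]=1
X=W[m&((H<3)|(H>175))&(S>150)]; t=X[X[:,2]>79]
print(len(t),t.min(0),t.max(0),np.median(t,0))
E
```

```text
t 2.45 pos [599.6 235.7  88.1] ang 85.21 tilt 1.02 F [ 0.3  0.  -1. ] op 40.4
1 rows; x y z turn:
-1.5 -1.2 30.1 0.009
t 2.5 pos [600.5 236.3  88.8] ang 85.2 tilt 1.14 F [-0.5  0.6  0.3] op 40.2
1 rows; x y z turn:
-2.1 -2.0 30.8 0.009
336 [591.72053834 227.39478967  79.01393119] [604.70155326 240.88947855  84.51386538] [598.10394133 234.00036828  82.58934218]
```

View pics/w3.png

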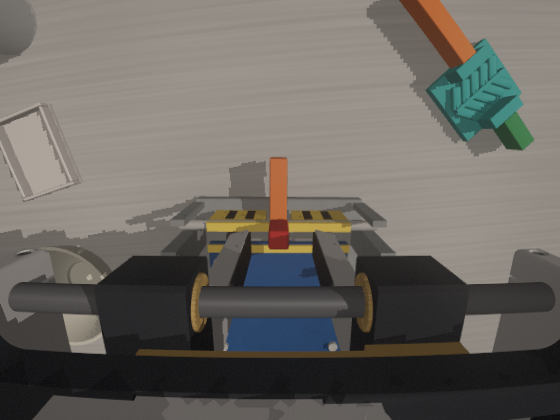

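Emit:
{"op": "drive_tool", "data": {"motion": "40 -2 -2 30 0"}}

```text
time_s: 2.6
tcp_pos: [604.5, 236.3, 65.7]
tcp_rot: [2.303, 2.118, 0.049]
wrist_force: [0.2, 0.4, 0.4]
opening: 40.1
```

```bash
python3 - <<'E'
from h import *
plan((598.3,234.3,58),84.7)
env.capture("wrist")
plan((598.3,234.3,58),84.7)
print(R.from_rotvec(env.get_state()["tcp_rot"]).as_matrix()[:,2])
E
```

```text
t 2.6 pos [604.5 236.3  65.7] ang 85.21 tilt 1.94 F [0.2 0.4 0.4] op 40.1
1 rows; x y z turn:
-2.5 -6.0 7.7 0.009
t 2.65 pos [598.6 234.4  57.7] ang 85.19 tilt 1.17 F [-1.9 -0.6 -3.2] op 40.1
1 rows; x y z turn:
-0.2 -0.3 -0.3 0.009
[ 0.0184537   0.00853915 -0.99979325]
```

Emit:
{"op": "drive_tool", "data": {"motion": "0 0 0 0 0;0 0 0 0 0;0 0 0 0 0;0 0 0 0 0", "newtons": 40}}

```text
time_s: 3.05
tcp_pos: [599.0, 233.9, 60.2]
tcp_rot: [2.308, 2.121, 0.03]
wrist_force: [-0.5, -0.5, -2.8]
opening: 13.5
```

```bash
python3 - <<'E'
from h import *
plan((598.3,234.3,58),84.7)
E
```

```text
t 3.05 pos [599.  233.9  60.2] ang 85.18 tilt 1.17 F [-0.5 -0.5 -2.8] op 13.5
1 rows; x y z turn:
0.4 -0.7 2.2 0.008
```

Emit:
{"op": "drive_tool", "data": {"motion": "0 0 0 -20 0;0 0 0 -20 0;0 0 0 -20 0"}}

```text
time_s: 3.35
tcp_pos: [598.4, 233.4, 118.9]
tcp_rot: [2.309, 2.12, 0.031]
wrist_force: [1.3, 0.4, -3.6]
opening: 13.8
```

```bash
python3 - <<'E'
from h import *
env.capture("wrist")
plan((600,234.3,116),84.7)
E
```

```text
t 3.4 pos [600.6 233.6 123.5] ang 85.15 tilt 1.51 F [ 0.4 -2.4  0.2] op 13.6
1 rows; x y z turn:
0.6 -0.7 7.5 0.008
```

Emit:
{"op": "drive_tool", "data": {"motion": "0 0 9 5 0;0 0 9 0 0"}}

```text
time_s: 3.6
tcp_pos: [617.4, 231.8, 118.7]
tcp_rot: [2.306, 2.119, 0.033]
wrist_force: [-7.6, 0.6, -1.9]
opening: 13.2
```

```bash
python3 - <<'E'
from h import *
env.capture("wrist")
plan((615.5,232.5,104),84.7)
E
```

```text
t 3.65 pos [617.2 231.7 118. ] ang 85.13 tilt 1.17 F [-4.6  0.7 -2.2] op 13.8
1 rows; x y z turn:
0.7 -1.8 14.0 0.008
```

Emit:
{"op": "drive_tool", "data": {"motion": "0 0 0 8 0;0 0 0 6 0"}}

```text
time_s: 3.85
tcp_pos: [617.0, 232.0, 103.6]
tcp_rot: [2.311, 2.122, 0.026]
wrist_force: [-12.9, -3.1, 30.2]
opening: 13.8
```

```bash
python3 - <<'E'
from h import *
env.capture("wrist")
plan((615.5,232.5,103),84.7)
E
```

```text
t 3.9 pos [617.1 232.  103.9] ang 85.12 tilt 0.99 F [-5.6 -0.7  8.2] op 13.8
1 rows; x y z turn:
0.4 -1.6 0.9 0.007
```

Resting in the notches (about +8 N upward). I'll open and leave upward.

Emit:
{"op": "drive_tool", "data": {"motion": "40 0 0 0 0;40 0 0 0 0;40 0 0 0 0;40 0 0 -30 0;40 0 0 -30 0;40 0 -20 -30 0;40 0 -40 -20 0;40 0 -30 0 0"}}

```text
time_s: 4.7
tcp_pos: [530.1, 238.6, 212.1]
tcp_rot: [2.312, 2.115, 0.036]
wrist_force: [-0.3, 0.8, 0.0]
opening: 39.9
```

```bash
python3 - <<'E'
from h import *
env.capture("scene")
plan((560,237,120),84.7)
cap("wrist","w4.png"); cap("side","s4.png")
p,W=load("side"); cv2.imwrite("pics/s4c.png",cv2.resize(p[205:300,195:315,::-1],None,fx=6,fy=6,interpolation=cv2.INTER_CUBIC))
p,W=load("wrist"); hsv=cv2.cvtColor(p,cv2.COLOR_RGB2HSV).astype(int); H,S,V=[hsv[...,i] for i in range(3)]
m=np.zeros(H.shape,bool); m[100:330,200:360]=1
for n,z,mm in (("red",(115,140),((H<3)|(H>175))&(S>150)),("or",(34,42),(H>=4)&(H<=13)&(S>150)&(V>90)),("yel",(90,100),(H>18)&(H<32)&(S>110))):
  t=W[m&mm]; t=t[(t[:,2]>z[0])&(t[:,2]<z[1])]
  print(n,len(t),t.min(0).round(1),t.max(0).round(1),np.median(t,0).round(1))
  if n=="or": a=np.polyfit(t[:,0],t[:,1],1); print(np.degrees(np.arctan(a[0])))
E
```

```text
t 4.75 pos [524.8 239.  210.3] ang 85.02 tilt 1.02 F [-3.6  0.8 -1.1] op 40.2
3 rows; x y z turn:
0.4 11.7 30.1 0.002
0.4 11.7 30.1 0.002
0.4 11.7 30.1 0.002Traceback (most recent call last):
  File "<stdin>", line 10, in <module>
    return umr_minimum(a, axis, None, out, keepdims, initial, where)
ValueError: zero-size array to reduction operation minimum which has no identity
```

View pics/w4.png

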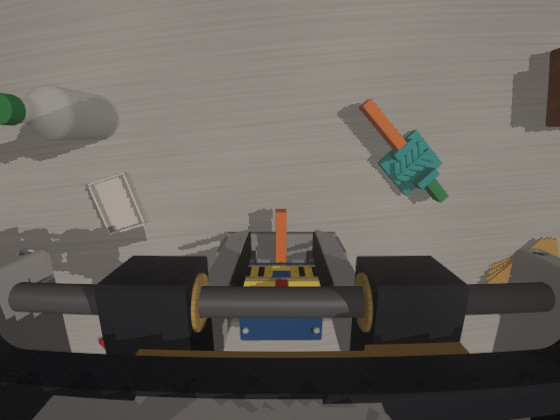

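View pics/s4c.png

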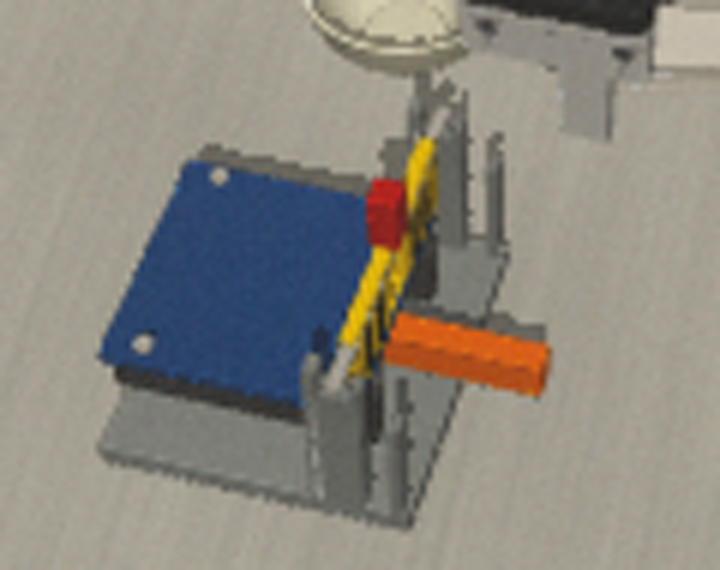

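The side crop shows the guard hanging on its notches, with the handle at crop px 385,215 over the hood, and the orange tang free in front.

```bash
python3 - <<'E'
from h import *
p,W=load("wrist"); hsv=cv2.cvtColor(p,cv2.COLOR_RGB2HSV).astype(int); H,S,V=[hsv[...,i] for i in range(3)]
m=np.zeros(H.shape,bool); m[180:290,230:330]=1
t=W[m&(H>=4)&(H<=13)&(S>150)&(V>90)]; t=t[(t[:,2]>34)&(t[:,2]<42)]
print(len(t),t.min(0).round(1),t.max(0).round(1),np.median(t,0).round(1))
a=np.polyfit(t[:,0],t[:,1],1); print(np.degrees(np.arctan(a[0])), np.polyval(a,[550,560]))
plan((556,238.5,60),84.7)
E
```

```text
509 [547.7 226.2  34.2] [616.1 243.7  41.2] [580.3 235.2  38.8]
-4.9861143511984 [237.7869881  236.91454347]
t 4.85 pos [528.2 238.2 209. ] ang 85.0 tilt 1.07 F [-0.  -1.   0.2] op 40.0
4 rows; x y z turn:
0.7 6.9 37.3 0.001
0.7 6.9 37.3 0.001
0.7 6.9 37.3 0.001
0.7 6.9 37.3 0.001
```

Emit:
{"op": "drive_tool", "data": {"motion": "40 0 7 40 0;40 0 7 40 0;40 0 7 40 0;40 0 6 25 0"}}

```text
time_s: 5.25
tcp_pos: [569.2, 238.4, 65.9]
tcp_rot: [2.305, 2.111, 0.054]
wrist_force: [0.2, 0.5, 0.4]
opening: 40.2
```

```bash
python3 - <<'E'
from h import *
env.capture("side")
plan((556,237.2,13),84.7)
E
```

```text
t 5.3 pos [567.6 237.4  61.8] ang 84.95 tilt 1.85 F [-0.7 -0.9 -2.5] op 40.0
2 rows; x y z turn:
-0.6 -5.8 24.4 0.002
-0.6 -5.8 24.4 0.002
```

Emit:
{"op": "drive_tool", "data": {"motion": "40 -1 -12 0 0;40 0 -1 24 0;40 0 0 24 0"}}

```text
time_s: 5.6
tcp_pos: [561.2, 237.6, 12.4]
tcp_rot: [2.308, 2.108, 0.052]
wrist_force: [-0.2, 0.9, 0.9]
opening: 39.9
```

```bash
python3 - <<'E'
from h import *
env.capture("side")
plan((556,237.2,13),84.7)
cap("wrist","w5.png")
E
```

```text
t 5.65 pos [558.3 236.6   8.1] ang 84.81 tilt 1.71 F [-0.7 -0.3 -1.8] op 40.2
1 rows; x y z turn:
0.4 -2.3 -4.9 0.002
```

View pics/w5.png

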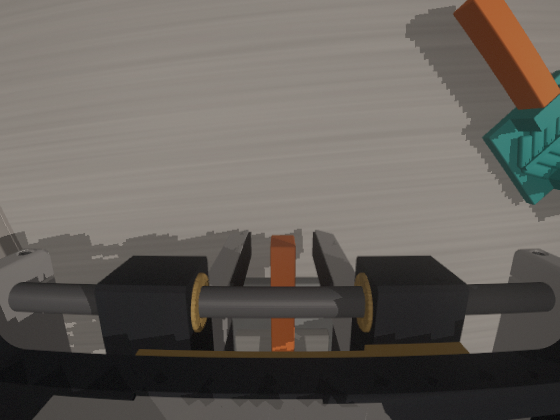

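Emit:
{"op": "drive_tool", "data": {"motion": "40 0 0 -3 0;0 0 0 0 0;0 0 0 0 0;0 0 0 0 0;0 0 0 0 0", "newtons": 50}}

```text
time_s: 6.2
tcp_pos: [562.8, 237.3, 18.0]
tcp_rot: [2.308, 2.107, 0.052]
wrist_force: [-0.4, -0.0, -0.8]
opening: 13.9
```

```bash
python3 - <<'E'
from h import *
env.capture("side")
plan((558-155*.9957,236.6+155*.092,11),84.7)
E
```

```text
t 6.25 pos [562.8 237.4  18. ] ang 84.79 tilt 2.13 F [ 0.7  0.2 -0.4] op 13.8
4 rows; x y z turn:
-0.3 -39.9 1.7 0.000
-0.3 -39.9 1.7 0.000
-0.3 -39.9 1.7 0.000
-0.3 -39.9 1.7 0.000
```

Emit:
{"op": "drive_tool", "data": {"motion": "40 0 0 0 0;40 0 -3 7 0"}}

```text
time_s: 6.45
tcp_pos: [561.8, 238.2, 12.5]
tcp_rot: [2.307, 2.106, 0.058]
wrist_force: [-0.2, -0.2, -0.4]
opening: 26.2
```

```bash
python3 - <<'E'
from h import *
env.capture("side")
plan((556,237.2,11),84.7)
env.capture("side")
plan((556,237.2,11),84.7)
E
```

```text
t 6.5 pos [559.3 237.7  10.2] ang 84.8 tilt 2.1 F [-0.6 -0.4 -1. ] op 29.9
1 rows; x y z turn:
-0.8 -3.3 -0.8 0.002
t 6.55 pos [558.7 237.6  10. ] ang 84.8 tilt 2.01 F [-0.5 -0.3 -0.6] op 34.2
1 rows; x y z turn:
-0.6 -2.7 -1.0 0.002
```

Emit:
{"op": "drive_tool", "data": {"motion": "0 0 0 0 0;0 0 0 0 0;0 0 0 0 0;0 0 -10 0 0;0 0 -25 -1 0;0 0 -25 -1 0", "newtons": 50}}

```text
time_s: 7.15
tcp_pos: [499.4, 242.7, 9.5]
tcp_rot: [2.31, 2.104, 0.053]
wrist_force: [-0.4, -0.1, -1.1]
opening: 13.8
```

```bash
python3 - <<'E'
from h import *
env.capture("side")
plan((558-165*.9957,236.6+165*.092,11),84.7)
cap("wrist","w6.png"); cap("side","s6.png")
E
```

```text
t 7.2 pos [494.4 242.8   8.6] ang 84.77 tilt 1.82 F [-4.8  1.8  3.9] op 13.4
3 rows; x y z turn:
-0.1 -33.7 -0.8 0.000
-0.1 -33.7 -0.8 0.000
-0.1 -33.7 -0.8 0.000
```

View pics/s6.png

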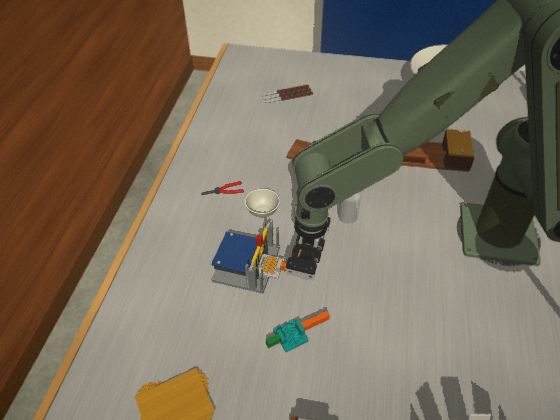

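The carrier is coming out (body visible at px 270,262 in front of the guard). Continuing.

Emit:
{"op": "drive_tool", "data": {"motion": "0 0 -30 -2 0;0 0 -30 -2 0;0 0 -30 -2 0;0 0 -15 -1 0"}}

```text
time_s: 7.7
tcp_pos: [397.5, 253.0, 14.0]
tcp_rot: [2.31, 2.1, 0.062]
wrist_force: [-0.2, -0.7, -1.6]
opening: 13.8
```

```bash
python3 - <<'E'
from h import *
env.capture("side")
plan((558-165*.9957,236.6+165*.092,11),84.7)
cap("wrist","w7.png"); cap("side","s7.png")
p,W=load("side"); cv2.imwrite("pics/s7c.png",cv2.resize(p[205:300,205:345,::-1],None,fx=5,fy=5,interpolation=cv2.INTER_CUBIC))
E
```

```text
t 7.75 pos [395.8 253.   13.7] ang 84.61 tilt 2.42 F [-1.9  0.5 -1.3] op 13.7
1 rows; x y z turn:
-1.4 -2.0 2.7 -0.002
```

View pics/s7c.png

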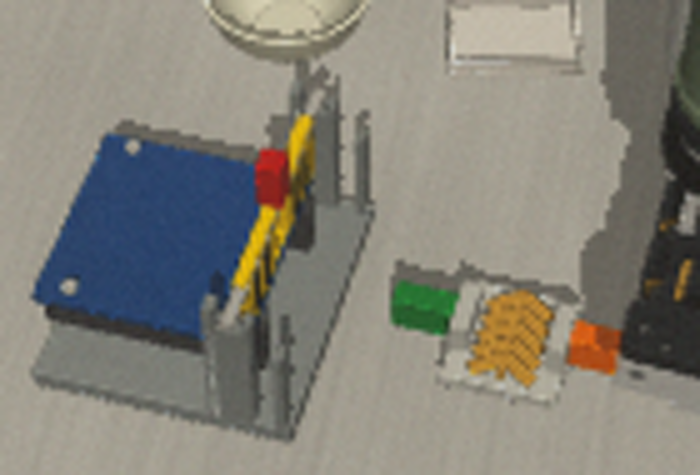

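View pics/w7.png

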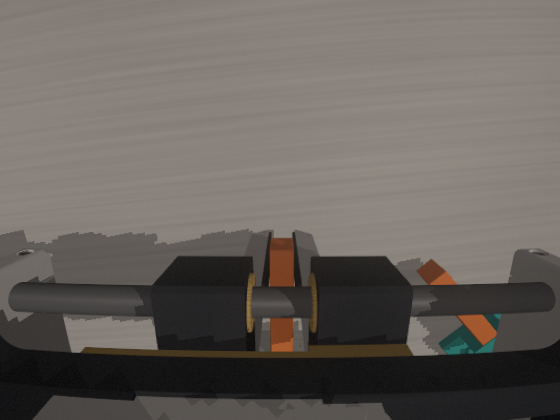

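```bash
python3 - <<'E'
from h import *
p,W=load("side"); hsv=cv2.cvtColor(p,cv2.COLOR_RGB2HSV).astype(int); H,S,V=[hsv[...,i] for i in range(3)]
m=np.zeros(H.shape,bool); m[255:290,278:335]=1
for n,mm in (("or",(H>=4)&(H<=12)&(S>170)),("gr",(H>45)&(H<75)&(S>120)),("gold",(H>13)&(H<25)&(S>120)),("white",(S<40)&(V>150))):
  t=W[m&mm]; print(n,len(t),t.min(0).round(1),t.max(0).round(1),np.percentile(t[:,2],[10,50,90]).round(1))
E
```

```text
or 81 [437.6 241.1  22.8] [460.2 258.9  48.5] [27.1 41.7 45.4]
gr 97 [521.  228.3  23.9] [551.7 252.9  50. ] [30.2 41.2 45.3]
gold 210 [425.3 215.6  21. ] [508.3 279.9 128.8] [26.5 29.7 32.9]
white 1016 [nan nan nan] [nan nan nan] [nan nan nan]
```

Emit:
{"op": "drive_tool", "data": {"motion": "0 0 0 -20 0;0 0 0 -40 0;0 0 0 -45 0;0 0 0 -45 0;0 0 0 -40 0;0 0 0 -15 0", "newtons": 60}}

```text
time_s: 8.45
tcp_pos: [400.6, 249.9, 228.2]
tcp_rot: [2.31, 2.091, 0.073]
wrist_force: [1.1, -0.4, -2.8]
opening: 13.3
```

```bash
python3 - <<'E'
from h import *
env.capture("side")
plan((470,-150,230),78,42)
E
```

```text
t 8.5 pos [401.8 250.3 229.9] ang 84.32 tilt 3.24 F [ 1.5  0.6 -0.4] op 13.2
10 rows; x y z turn:
-39.2 10.7 -0.0 0.011
-39.0 11.2 -0.0 0.011
-38.9 11.6 -0.0 0.011
-38.8 12.0 -0.0 0.011
-38.6 12.5 -0.0 0.011
-38.5 12.9 -0.0 0.011
-38.4 13.3 -0.0 0.011
-38.2 13.7 -0.0 0.011
-38.1 14.2 -0.0 0.011
-37.9 14.6 -0.0 0.011
```

Emit:
{"op": "drive_tool", "data": {"motion": "0 -20 5 0 0.01;0 -39 11 0 0.01;0 -39 11 0 0.01;0 -39 12 0 0.01;0 -39 12 0 0.01;0 -39 12 0 0.01;0 -39 13 0 0.01;0 -38 13 0 0.01;0 -38 13 0 0.01;0 -38 14 0 0.01;0 -20 8 0 0.01"}}

```text
time_s: 9.6
tcp_pos: [480.3, -173.3, 227.1]
tcp_rot: [2.422, 1.948, 0.095]
wrist_force: [0.7, 0.7, -0.9]
opening: 13.8
```

```bash
python3 - <<'E'
from h import *
env.capture("side")
plan((493,-220,150),78,42)
print(R.from_rotvec(env.get_state()["tcp_rot"]).as_matrix().round(3))
cap("wrist","w8.png")
E
```

```text
t 9.65 pos [ 480.8 -176.   227. ] ang 77.55 tilt 3.94 F [ 0.4 -2.3 -1. ] op 13.5
3 rows; x y z turn:
-13.4 7.1 25.7 -0.003
-13.5 7.1 25.7 -0.003
-13.5 7.1 25.7 -0.003
[[ 0.216  0.974  0.068]
 [ 0.976 -0.217  0.01 ]
 [ 0.025  0.064 -0.998]]
```

View pics/w8.png

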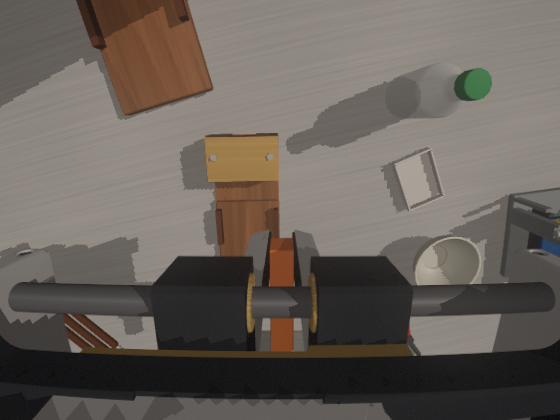

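```bash
python3 - <<'E'
from h import *
p,W=load("wrist"); hsv=cv2.cvtColor(p,cv2.COLOR_RGB2HSV).astype(int); H,S,V=[hsv[...,i] for i in range(3)]
m=np.zeros(H.shape,bool); m[125:262,195:290]=1
lip=m&(H>15)&(H<28)&(S>130)&(W[...,2]>42)&(W[...,2]<56)
X=W[lip].astype(np.float32); r=cv2.minAreaRect(X[:,:2]); print(len(X),r,np.median(X,0))
rot=np.array([cv2.boxPoints(r)]).round(1); print(rot)
# front edge line: last lip row per column
pts=[];top=[]
for c in range(206,280):
    rr=np.where(lip[:,c])[0]
    if len(rr)>10: pts.append(W[rr[-1],c]); top.append(W[rr[0],c])
for q in (np.array(pts),np.array(top)):
    a=np.polyfit(q[:,1],q[:,0],1); print("edge ang",np.degrees(np.arctan2(1,a[0])),q.mean(0))
# sides
for f in (0,-1):
    q=np.array([W[rr,np.where(lip[rr])[0][f]] for rr in range(140,178) if lip[rr].any()])
    a=np.polyfit(q[:,0],q[:,1],1); print("side",np.degrees(np.arctan(a[0])),q.mean(0))
rail=m&(W[...,2]>20)&(W[...,2]<28); Y=W[rail]; 
n,l,s,c=cv2.connectedComponentsWithStats(rail.astype(np.uint8))
for i in range(1,n):
    if s[i,4]>20: q=W[l==i]; print("rail",s[i],q.min(0).round(1),q.max(0).round(1),np.median(q,0).round(1))
E
```

```text
Traceback (most recent call last):
cv2.error: OpenCV(4.12.0) /io/opencv/modules/imgproc/src/convhull.cpp:143: error: (-215:Assertion failed) total >= 0 && (depth == CV_32F || depth == CV_32S) in function 'convexHull'
```

```bash
cat > cr.py <<'E'
from h import *
p,W=load("wrist"); hsv=cv2.cvtColor(p,cv2.COLOR_RGB2HSV).astype(int); H,S,V=[hsv[...,i] for i in range(3)]
m=np.zeros(H.shape,bool); m[125:262,195:290]=1
lip=m&(H>15)&(H<28)&(S>130)
print(lip.sum(),np.nanmedian(W[lip],0))
lip&=(abs(W[...,2]-np.nanmedian(W[lip][:,2]))<6)
X=np.ascontiguousarray(W[lip][:,:2].astype(np.float32)).reshape(-1,1,2); r=cv2.minAreaRect(X); print(r)
pts=[];top=[]
cols=np.where(lip.any(0))[0]
for c in cols[4:-4]:
    rr=np.where(lip[:,c])[0]
    if len(rr)>10: pts.append(W[rr[-1],c]); top.append(W[rr[0],c])
for q in (np.array(pts),np.array(top)):
    a=np.polyfit(q[:,1],q[:,0],1); print("edge ang",np.degrees(np.arctan2(1,a[0])),q.mean(0))
rows=np.where(lip.any(1))[0]
for f in (0,-1):
    q=np.array([W[rr,np.where(lip[rr])[0][f]] for rr in rows[3:-3]])
    a=np.polyfit(q[:,0],q[:,1],1); print("side",np.degrees(np.arctan(a[0])),q.mean(0))
rail=m&(W[...,2]>20)&(W[...,2]<30)
n,l,s,c=cv2.connectedComponentsWithStats(rail.astype(np.uint8))
for i in range(1,n):
    if s[i,4]>20: q=W[l==i]; print("rail",s[i],q.min(0).round(1),q.max(0).round(1),np.median(q,0).round(1))
E
python3 cr.py
```

```text
2926 [ 439.07252091 -211.9007736    48.70576477]
((439.21044921875, -211.22486877441406), (85.2641830444336, 54.15851593017578), 78.32918548583984)
edge ang 78.04734925609738 [ 464.25638897 -218.54461073   48.68135255]
edge ang 76.72253363541758 [ 413.77400529 -205.4124379    48.42279887]
side -11.961925002314748 [ 429.1621833  -251.71593691   48.74532513]
side -8.62542065720763 [ 447.67459147 -170.42193956   48.84209866]
rail [274 209   5  29 144] [ 517.5 -197.9   20.1] [ 557.9 -183.6   26.8] [ 536.8 -190.5   24.9]
rail [215 210   9  36 204] [ 501.2 -277.5   20.1] [ 552.  -261.2   26.5] [ 525.2 -268.9   24.8]
```

```bash
cat >> h.py <<'E'
def plan2(tgt,n=1):
    s=env.get_state(); Rm=R.from_rotvec(s["tcp_rot"]).as_matrix(); p=np.array(s["tcp_pos"])
    print("t",round(s["time_s"],2),"pos",p.round(1),"ang",np.degrees(np.arctan2(Rm[1,0],Rm[0,0])).round(2),"toolz",Rm[:,2].round(3),"F",np.round(s["wrist_force"],1),"op",round(s["opening"],1))
    print("tool shift total",(Rm.T@(np.array(tgt)-p)).round(1),"per row",(Rm.T@(np.array(tgt)-p)/n).round(1))
E
python3 - <<'E'
from h import *
plan2((490,-222,60),4)
E
```

```text
t 9.7 pos [ 480.3 -173.1  226.8] ang 77.6 toolz [ 0.067  0.013 -0.998] F [-0.6  0.3 -0.6] op 13.7
tool shift total [-50.3   9.6 166.4] per row [-12.6   2.4  41.6]
```

Emit:
{"op": "drive_tool", "data": {"motion": "0 -12 2 20 0;0 -14 2 45 0;0 -14 2 45 0;0 -10 2 40 0;0 0 0 15 0"}}

```text
time_s: 10.2
tcp_pos: [494.9, -226.1, 59.3]
tcp_rot: [2.415, 1.94, 0.102]
wrist_force: [0.1, 0.3, -1.5]
opening: 13.6
```

```bash
python3 - <<'E'
from h import *
env.capture("side")
plan2((492,-222,30),1)
cap("wrist","w9.png"); cap("side","s9.png")
plan2((492,-222,30),1)
p,W=load("side"); cv2.imwrite("pics/s9c.png",cv2.resize(p[110:210,260:400,::-1],None,fx=5,fy=5,interpolation=cv2.INTER_CUBIC))
E
python3 cr.py
```

```text
t 10.25 pos [ 493.9 -224.9   57.8] ang 77.62 toolz [ 0.075  0.01  -0.997] F [-1.1 -0.1 -2.4] op 13.4
tool shift total [ 1.7 -4.5 27.6] per row [ 1.7 -4.5 27.6]
t 10.35 pos [ 496.3 -226.2   62.5] ang 77.67 toolz [ 0.08   0.007 -0.997] F [ 0.1  0.1 -0.6] op 13.6
tool shift total [ 2.4 -7.6 32. ] per row [ 2.4 -7.6 32. ]
5245 [ 438.30781225 -230.56277981   48.68098771]
((438.82208251953125, -231.5708770751953), (47.14198303222656, 46.01072311401367), 77.94807434082031)
edge ang 77.77563568073494 [ 460.3539591  -237.48868381   48.703731  ]
edge ang 77.33475235511266 [ 416.66854938 -226.53522815   48.66683486]
side -12.218689454065958 [ 433.24272731 -253.85757046   48.65365503]
side -11.999853938866446 [ 443.48528877 -208.52697888   48.7500806 ]
rail [229 243  10  14 124] [ 501.1 -270.    20. ] [ 511.7 -261.    26.2] [ 505.4 -264.8   24.6]
```

View pics/w9.png

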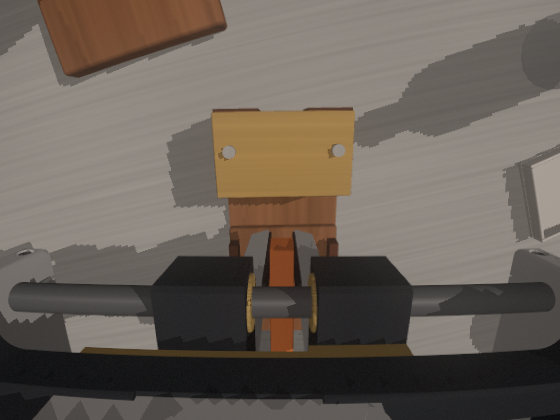

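View pics/s9c.png

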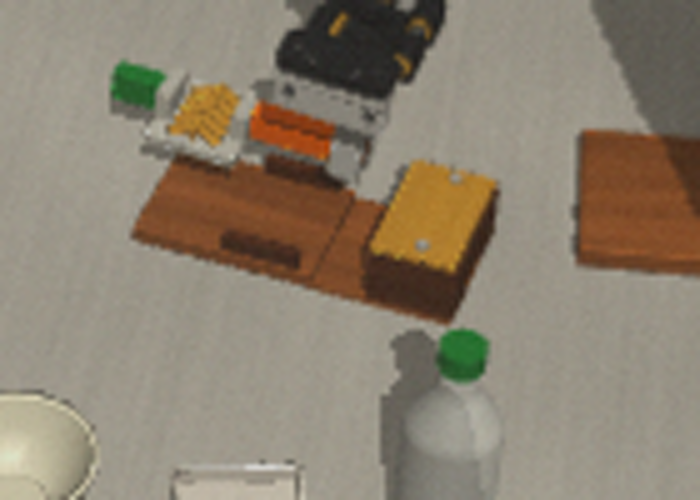

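```bash
sed -i 's/m\[125:262,195:290\]/m[95:225,195:370]/' cr.py; python3 cr.py; python3 - <<'E'
from h import *
p,W=load("side"); hsv=cv2.cvtColor(p,cv2.COLOR_RGB2HSV).astype(int); H,S,V=[hsv[...,i] for i in range(3)]
m=np.zeros(H.shape,bool); m[118:150,278:335]=1
for n,mm in (("or",(H>=4)&(H<=11)&(S>190)&(V>130)),("gr",(H>45)&(H<75)&(S>120))):
  t=W[m&mm]; t=t[t[:,2]>40]; print(n,len(t),np.median(t,0).round(1),np.percentile(t[:,2],[10,50,90]).round(1))
E
```

```text
11332 [ 437.5497524  -211.39617057   48.67448733]
((438.86724853515625, -211.12318420410156), (87.12937927246094, 54.25314712524414), 78.17194366455078)
edge ang 78.01277500210956 [ 464.46729594 -217.24759899   48.64826635]
edge ang 78.30683234434646 [ 413.09769483 -205.97103837   48.1043753 ]
side -12.265568860176913 [ 428.75009692 -252.87703704   48.6194877 ]
side -12.097247741973224 [ 447.46086151 -169.08585727   48.61275506]
or 84 [ 532.8 -227.8   83.4] [74.7 83.4 91.7]
gr 60 [ 631.2 -251.3   89.7] [78.4 89.7 94.1]
```

```bash
python3 - <<'E'
from h import *
plan2((487.8,-221.6,24),1)
plan2((487.8,-221.6,10),1)
E
```

```text
t 10.35 pos [ 496.3 -226.2   62.5] ang 77.67 toolz [ 0.08   0.007 -0.997] F [ 0.1  0.1 -0.6] op 13.6
tool shift total [  1.7 -12.3  37.7] per row [  1.7 -12.3  37.7]
t 10.35 pos [ 496.3 -226.2   62.5] ang 77.67 toolz [ 0.08   0.007 -0.997] F [ 0.1  0.1 -0.6] op 13.6
tool shift total [  1.4 -13.3  51.6] per row [  1.4 -13.3  51.6]
```

Emit:
{"op": "drive_tool", "data": {"motion": "0 2 -11 0 0;0 0 -1 30 0"}}

```text
time_s: 10.55
tcp_pos: [492.9, -224.4, 38.2]
tcp_rot: [2.398, 1.933, 0.109]
wrist_force: [1.1, -0.5, -0.5]
opening: 13.8
```

```bash
python3 - <<'E'
from h import *
env.capture("side")
plan2((487.8,-221.6,11),1)
E
```

```text
t 10.6 pos [ 489.1 -221.7   32. ] ang 77.75 toolz [ 0.084  0.004 -0.996] F [-0.7  0.8 -3.7] op 13.2
tool shift total [-0.6 -3.  20.8] per row [-0.6 -3.  20.8]
```

Emit:
{"op": "drive_tool", "data": {"motion": "0 0 -2 19 0"}}

```text
time_s: 10.7
tcp_pos: [490.5, -222.1, 15.6]
tcp_rot: [2.402, 1.936, 0.108]
wrist_force: [0.3, -0.1, -1.6]
opening: 13.8
```

```bash
python3 - <<'E'
from h import *
env.capture("side")
env.capture("scene")
plan2((487.8,-221.6,11),1)
cap("side","s10.png")
p,W=load("side"); cv2.imwrite("pics/s10c.png",cv2.resize(p[110:210,260:400,::-1],None,fx=5,fy=5,interpolation=cv2.INTER_CUBIC))
E
```

```text
t 10.8 pos [ 486.8 -219.6   12.1] ang 77.78 toolz [ 0.081  0.007 -0.997] F [-1.1  0.2 -2.1] op 13.6
tool shift total [-1.8  1.3  1.2] per row [-1.8  1.3  1.2]
```

View pics/s10c.png

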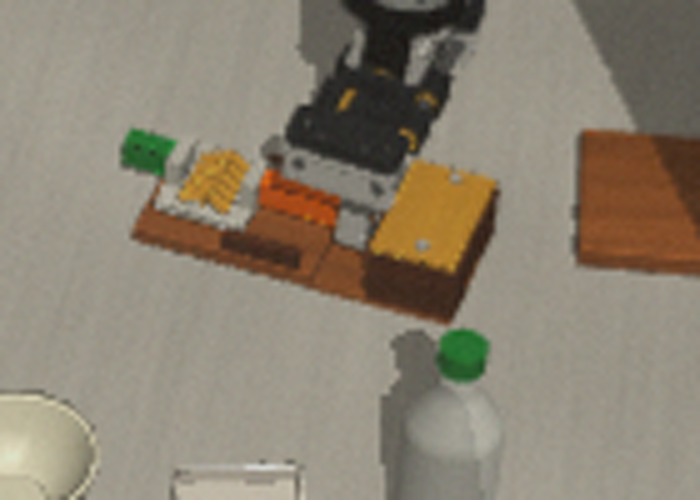

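Emit:
{"op": "drive_tool", "data": {"motion": "0 -2 1 2 0"}}

```text
time_s: 10.95
tcp_pos: [489.6, -223.0, 13.1]
tcp_rot: [2.405, 1.939, 0.106]
wrist_force: [0.0, -0.7, -1.9]
opening: 13.1
```

```bash
python3 - <<'E'
from h import *
env.capture("side")
env.capture("scene")
plan2((487.8,-221.6,11),1)
E
```

```text
t 11.05 pos [ 489.7 -223.4   12.9] ang 77.78 toolz [ 0.085  0.004 -0.996] F [ 0.5  0.6 -1.7] op 13.2
tool shift total [ 1.3 -2.4  1.7] per row [ 1.3 -2.4  1.7]
```

Emit:
{"op": "drive_tool", "data": {"motion": "30 0 0 0 0;30 0 0 0 0;40 0 0 -30 0;40 0 0 -45 0;40 0 0 -30 0"}}

```text
time_s: 11.55
tcp_pos: [479.6, -223.1, 119.3]
tcp_rot: [2.409, 1.94, 0.105]
wrist_force: [0.7, -0.2, -0.1]
opening: 39.8
```

```bash
python3 - <<'E'
from h import *
env.capture("side")
plan2((600,-246,130),3)
cap("side","s11.png")
p,W=load("side"); cv2.imwrite("pics/s11c.png",cv2.resize(p[110:210,260:400,::-1],None,fx=5,fy=5,interpolation=cv2.INTER_CUBIC))
E
```

```text
t 11.6 pos [ 482.3 -225.1  124.3] ang 77.77 toolz [ 0.089  0.001 -0.996] F [ 1.9 -0.3  1.4] op 40.4
tool shift total [  4.6 119.5   4.7] per row [ 1.5 39.8  1.6]
```

View pics/s11c.png

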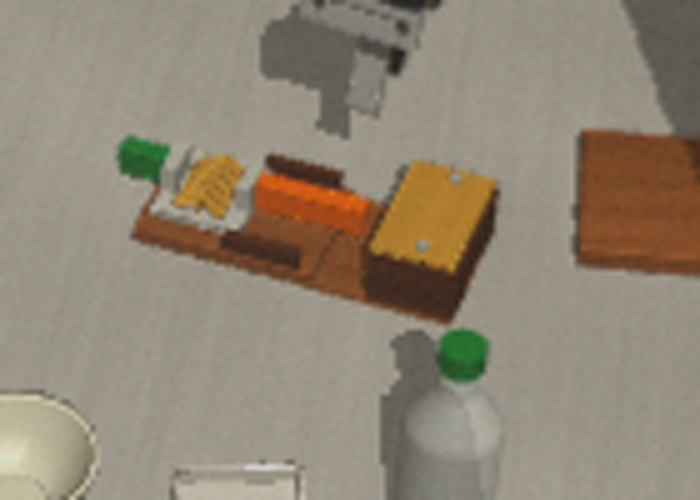

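```bash
cat > car.py <<'E'
from h import *
cap("wrist","wcar.png")
o=np.array([438.9,-211.1]);ux=np.array([.9778,-.2096]);uy=np.array([.2096,.9778])
for nm,(a,b,c,d) in dict(wrist=(180,90,400,420),side=(278,118,350,165)).items():
    p,W=load(nm); hsv=cv2.cvtColor(p,cv2.COLOR_RGB2HSV).astype(int); H,S,V=[hsv[...,i] for i in range(3)]
    m=np.zeros(H.shape,bool); m[b:d,a:c]=1
    for n,mm in (("or",(H>=4)&(H<=10)&(S>190)&(V>110)),("gr",(H>45)&(H<75)&(S>120))):
        t=W[m&mm]; t=t[(t[:,2]>30)&(t[:,2]<50)]
        if len(t)<5: print(nm,n,"none"); continue
        x=(t[:,:2]-o)@ux-87; y=(t[:,:2]-o)@uy
        print(nm,n,len(t),"x",np.percentile(x,[1,50,99]).round(1),"y",np.percentile(y,[3,50,97]).round(1),"z",np.percentile(t[:,2],[10,50,90]).round(1))
        if len(t)>40: print("   yaw rel deg",np.degrees(np.arctan(np.polyfit(x,y,1)[0])).round(2))
E
python3 car.py
```

```text
wrist or none
wrist gr 231 x [ 89.7 103.5 117.9] y [-6.9 -1.3  4.1] z [37.9 38.7 39.4]
   yaw rel deg -0.02
side or 36 x [-42.7  -3.2  25.8] y [-7.5  7.1 13.9] z [31.3 33.8 38.2]
side gr 36 x [ 89.9 103.5 119.6] y [-8.3  2.2 10.7] z [32.3 36.5 38.9]
```

View pics/wcar.png

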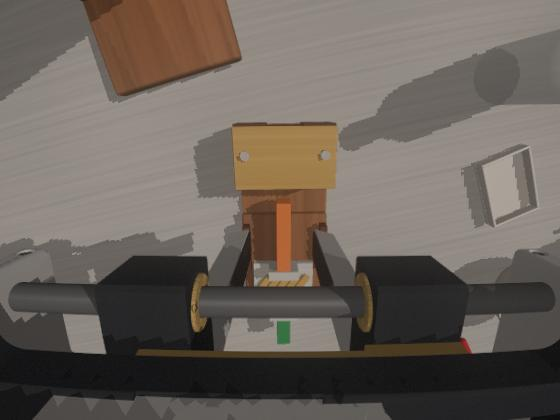

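```bash
python3 - <<'E'
from h import *
plan2((622,-251.5,75),4)
E
```

```text
t 11.7 pos [ 480.7 -223.9  119.5] ang 77.76 toolz [ 0.085  0.004 -0.996] F [-0.4 -0.2 -0.5] op 39.8
tool shift total [  2.  139.7  56.2] per row [ 0.5 34.9 14.1]
```

Emit:
{"op": "drive_tool", "data": {"motion": "40 0 25 6 0;40 1 45 10 0;40 1 45 15 0;40 0 25 25 0"}}

```text
time_s: 12.1
tcp_pos: [623.1, -251.6, 72.3]
tcp_rot: [2.409, 1.935, 0.105]
wrist_force: [-0.2, -0.1, 1.1]
opening: 40.1
```

```bash
python3 - <<'E'
from h import *
env.capture("side")
plan2((624.4,-252.2,45),1)
E
```

```text
t 12.15 pos [ 622.2 -250.1   64.7] ang 77.6 toolz [ 0.078  0.009 -0.997] F [ 0.1 -0.7 -2.5] op 40.4
tool shift total [-2.   1.1 19.8] per row [-2.   1.1 19.8]
```

Emit:
{"op": "drive_tool", "data": {"motion": "40 -2 0 20 0;40 0 -2 25 0"}}

```text
time_s: 12.35
tcp_pos: [624.7, -251.0, 15.1]
tcp_rot: [2.416, 1.943, 0.102]
wrist_force: [-0.4, -0.8, -0.1]
opening: 40.3
```

```bash
python3 - <<'E'
from h import *
env.capture("side")
plan2((624.4,-252.2,17),1)
cap("wrist","w12.png")
plan2((624.4,-252.2,17),1)
E
```

```text
t 12.4 pos [ 623.9 -250.5   12.4] ang 77.67 toolz [ 0.075  0.01  -0.997] F [ 0.2  0.6 -0.6] op 39.8
tool shift total [-1.4  1.2 -4.6] per row [-1.4  1.2 -4.6]
t 12.45 pos [ 623.1 -250.1   13.6] ang 77.66 toolz [ 0.073  0.012 -0.997] F [-0.4  0.2 -0.4] op 40.1
tool shift total [-1.6  2.  -3.3] per row [-1.6  2.  -3.3]
```

View pics/w12.png

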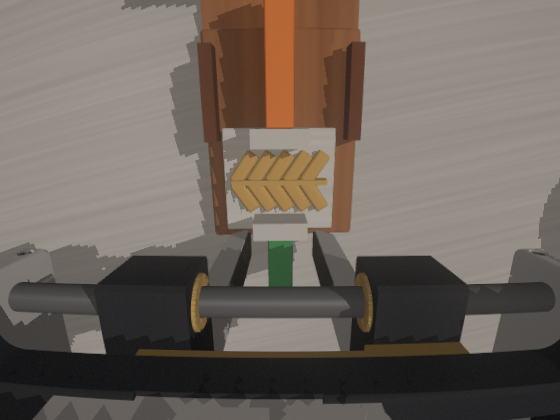

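Emit:
{"op": "drive_tool", "data": {"motion": "30 -1 1 -4 0"}}

```text
time_s: 12.55
tcp_pos: [621.9, -250.4, 15.4]
tcp_rot: [2.422, 1.947, 0.097]
wrist_force: [0.3, 0.1, -0.1]
opening: 35.3
```

```bash
python3 - <<'E'
from h import *
env.capture("side");env.capture("side")
plan2((624.4,-252.2,17),1)
E
```

```text
t 12.65 pos [ 622.6 -251.    16.8] ang 77.64 toolz [ 0.071  0.013 -0.997] F [-0.1  0.1  0.7] op 30.3
tool shift total [-0.8  2.  -0.1] per row [-0.8  2.  -0.1]
```

Emit:
{"op": "drive_tool", "data": {"motion": "0 0 0 0 0;0 0 0 0 0;0 0 0 0 0", "newtons": 30}}

```text
time_s: 12.95
tcp_pos: [622.4, -251.4, 18.1]
tcp_rot: [2.419, 1.945, 0.099]
wrist_force: [-0.2, -1.0, 0.0]
opening: 14.1
```

```bash
python3 - <<'E'
from h import *
s=env.get_state(); p=s["tcp_pos"]
plan2((p[0]-40*.9778,p[1]+40*.2096,17),2)
E
```

```text
t 12.95 pos [ 622.4 -251.4   18.1] ang 77.64 toolz [ 0.072  0.012 -0.997] F [-0.2 -1.   0. ] op 14.1
tool shift total [ -0.2 -40.   -1.7] per row [ -0.1 -20.   -0.8]
```

Emit:
{"op": "drive_tool", "data": {"motion": "0 0 -14 -1 0;0 0 -14 -1 0;0 0 -12 0 0"}}

```text
time_s: 13.25
tcp_pos: [583.8, -243.0, 18.2]
tcp_rot: [2.417, 1.943, 0.101]
wrist_force: [0.8, -0.5, -0.2]
opening: 13.6
```

```bash
python3 - <<'E'
from h import *
env.capture("scene")
cap("side","s13.png")
s=env.get_state(); p=s["tcp_pos"]
o=np.array([438.9,-211.1]);ux=np.array([.9778,-.2096]);uy=np.array([.2096,.9778])
print("cradle x,y of tcp",(p[:2]-o)@ux-87,(p[:2]-o)@uy)
plan2((p[0]-17*.9778,p[1]+17*.2096,17.5),1)
cap("wrist","w13.png")
E
```

```text
cradle x,y of tcp 60.47237630115694 -0.8091527152041321
t 13.35 pos [ 582.9 -242.8   18.1] ang 77.64 toolz [ 0.073  0.011 -0.997] F [-0.2  0.3 -1.2] op 13.5
tool shift total [ -0.1 -17.   -0.6] per row [ -0.1 -17.   -0.6]
```

View pics/w13.png

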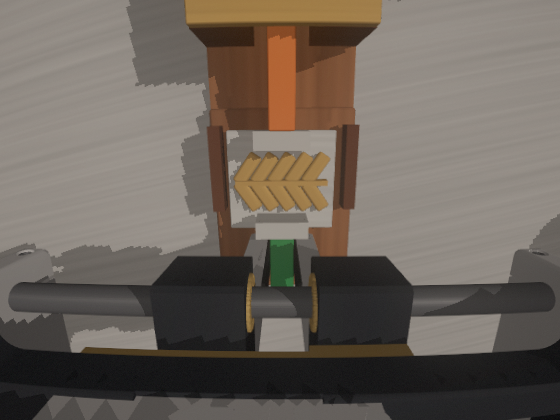

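The carrier sits between the rails and the orange tang is going under the lip (282,30). Next I push until it meets the wall.

Emit:
{"op": "drive_tool", "data": {"motion": "0 0 -12 -1 0;0 0 -4 0 0"}}

```text
time_s: 13.6
tcp_pos: [569.7, -240.2, 18.6]
tcp_rot: [2.415, 1.942, 0.102]
wrist_force: [-0.1, -0.1, -1.1]
opening: 13.9
```

```bash
cat > st.py <<'E'
from h import *
env.capture("scene")
s=env.get_state(); p=s["tcp_pos"]
o=np.array([438.9,-211.1]);ux=np.array([.9778,-.2096]);uy=np.array([.2096,.9778])
print("cradle x,y of tcp",(p[:2]-o)@ux-87,(p[:2]-o)@uy,p[2],"F along x",np.array(s["wrist_force"])[:2]@ux,s["wrist_force"],s["opening"],s["time_s"])
E
python3 st.py
```

```text
cradle x,y of tcp 47.10849039387608 -1.0902148619361172 18.690722408292306 F along x -0.664876466888771 [-0.66460709  0.07167773 -2.19939465] 13.914530810171884 13.65
```

Emit:
{"op": "drive_tool", "data": {"motion": "0 0 -4 0 0;0 0 -4 0 0"}}

```text
time_s: 13.85
tcp_pos: [565.5, -239.9, 19.2]
tcp_rot: [2.41, 1.936, 0.108]
wrist_force: [7.2, -0.7, -1.5]
opening: 14.1
```

```bash
python3 st.py
```

```text
cradle x,y of tcp 42.93493067748753 -1.7294712522468345 19.63919854900679 F along x 4.5509533528357 [ 4.48629106 -0.78367345 -0.59839079] 13.836310301116473 13.9
```

Emit:
{"op": "drive_tool", "data": {"motion": "0 0 -4 1 0;0 0 -4 1 0"}}

```text
time_s: 14.1
tcp_pos: [565.5, -241.1, 20.7]
tcp_rot: [2.4, 1.924, 0.121]
wrist_force: [6.0, -0.0, -0.4]
opening: 13.4
```

```bash
python3 st.py
```

```text
cradle x,y of tcp 43.12416689788736 -2.7789681950749934 20.89680292481106 F along x 6.303763722511281 [ 6.32419385 -0.57236155  0.64239642] 13.719902161730968 14.15
```

It stopped at the wall. Releasing and checking.

Emit:
{"op": "drive_tool", "data": {"motion": "40 0 0 0 0;40 0 0 0 0;40 0 0 0 0;40 0 0 -40 0;40 0 10 -40 0;40 0 0 -30 0"}}

```text
time_s: 14.75
tcp_pos: [558.1, -240.0, 126.4]
tcp_rot: [2.414, 1.936, 0.111]
wrist_force: [0.1, -0.1, 0.4]
opening: 40.0
```

```bash
python3 st.py; python3 - <<'E'
from h import *
cap("side","s14.png")
p,W=load("side"); cv2.imwrite("pics/s14c.png",cv2.resize(p[110:210,260:400,::-1],None,fx=5,fy=5,interpolation=cv2.INTER_CUBIC))
E
python3 car.py
```

```text
cradle x,y of tcp 38.33398600050516 -4.426876027721391 131.911575890926 F along x 0.9513148585660528 [ 0.67085184 -1.40914088  3.36576661] 40.356415829404874 14.8
wrist or none
wrist gr none
side or 8 x [-52.7 -47.9 -37.6] y [ 2.1  6.8 11.8] z [31.4 32.1 35.7]
side gr 40 x [31.5 46.9 60.1] y [-6.7  2.4  9. ] z [31.4 36.8 41.7]
```

View pics/s14c.png

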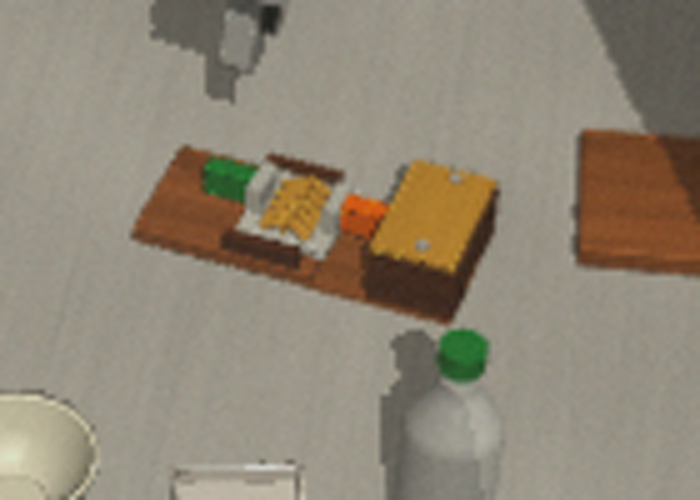

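View pics/wcar.png

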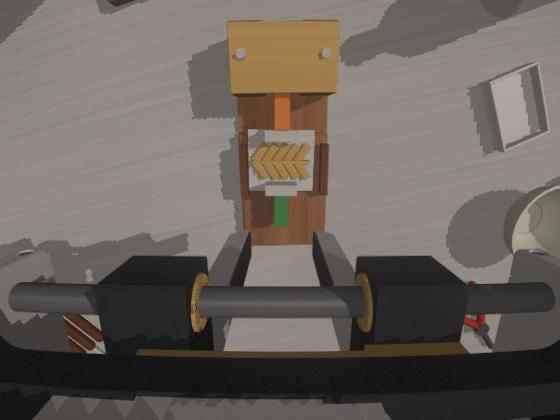

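```bash
python3 - <<'E'
from h import *
p,W=load("wrist"); print(p[212,281],W[212,281],cv2.cvtColor(p,cv2.COLOR_RGB2HSV)[212,281], W[110,283],W[60,283])
o=np.array([438.9,-211.1]);ux=np.array([.9778,-.2096]);uy=np.array([.2096,.9778])
hsv=cv2.cvtColor(p,cv2.COLOR_RGB2HSV).astype(int); H,S,V=[hsv[...,i] for i in range(3)]
def rep(n,mm,box):
    a,b,c,d=box; m=np.zeros(H.shape,bool); m[b:d,a:c]=1; t=W[m&mm]; t=t[np.isfinite(t[:,0])]
    x=(t[:,:2]-o)@ux-87; y=(t[:,:2]-o)@uy
    print(n,len(t),"x",np.percentile(x,[1,50,99]).round(1),"y",np.percentile(y,[2,50,98]).round(1),"z",np.percentile(t[:,2],[5,50,95]).round(1))
rep("green",(H>45)&(H<85)&(S>100),(270,185,295,235))
rep("or",(H>=3)&(H<=12)&(S>170),(270,85,295,135))
rep("lip",(H>15)&(H<28)&(S>130),(220,15,345,96))
rep("plateL",(S<60)&(V>100),(250,135,256,188));rep("plateR",(S<60)&(V>100),(309,135,313,188))
E
```

```text
[ 63 112  67] [ 569.73468041 -241.66580175   38.93373557] [ 62 112 112] [ 478.81551089 -219.66235344   38.09766043] [ 441.04634893 -211.6683756    48.41209671]
green 411 x [32.4 46.7 61.8] y [-9.3 -2.6  3.3] z [37.7 38.8 39.7]
or 564 x [-59.4 -45.3 -30.1] y [-7.9 -1.7  5.2] z [37.5 38.6 39.8]
lip 7399 x [-112.8  -86.4  -60.3] y [-41.5  -0.   41.5] z [47.4 48.6 49.8]
plateL 264 x [-23.9   0.7  26.7] y [-32.7 -29.7 -26.3] z [19.5 20.7 21.7]
plateR 195 x [-23.4   2.3  27.5] y [25.2 27.2 29.2] z [19.7 20.8 22. ]
```

Emit:
{"op": "drive_tool", "data": {"motion": "40 0 0 -40 0;40 0 0 -40 0"}}

```text
time_s: 15.1
tcp_pos: [545.7, -237.3, 196.9]
tcp_rot: [2.428, 1.946, 0.102]
wrist_force: [0.7, 1.0, 0.8]
opening: 39.9
```

```bash
python3 - <<'E'
from h import *
env.capture("side")
cap("scene","sc15.png"); cap("side","s15.png")
a=cv2.imread("pics/sc15.png");b=cv2.imread("pics/scene0.png")
cv2.imwrite("pics/cmp.png",np.vstack([cv2.resize(x[190:330,150:370],None,fx=2.1,fy=2.1) for x in (b,a)]))
plan2((0,0,0))
E
python3 car.py
```

```text
t 15.25 pos [ 547.9 -238.8  199.6] ang 77.49 toolz [ 0.075  0.015 -0.997] F [-0.2  0.3  0.4] op 40.0
tool shift total [ 108.2 -599.4  161.4] per row [ 108.2 -599.4  161.4]
wrist or none
wrist gr none
side or 7 x [-53.8 -47.2 -38.2] y [ 2.7  7.4 10.9] z [30.4 35.3 37.7]
side gr 37 x [33.5 46.7 60.3] y [-9.8  1.8  9. ] z [32.  37.1 40.2]
```

View pics/cmp.png

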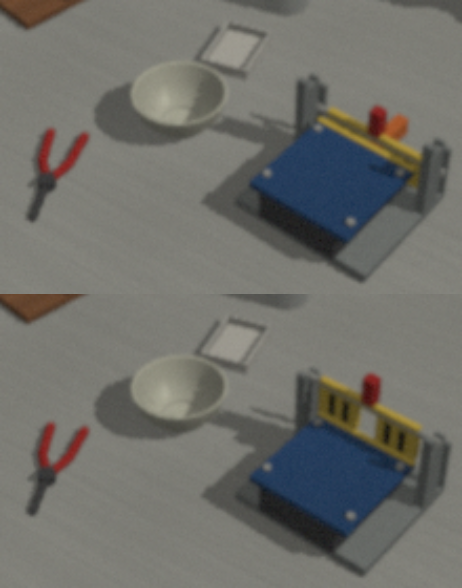

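View pics/s15.png

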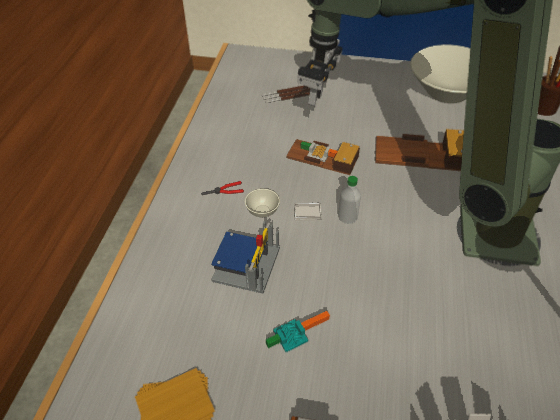

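The guard is hooked up. The bystanders are where they were, and the carrier is home in the small cradle.

```bash
python3 -c "
from workcell import env
print(env.close_job())"
```

```text
the job is handed in; nothing more can be done
None
```

I raised the guard and hooked it on its notches, then drew the carrier out by its orange tang and set it in the small cradle. From there I slid it home by the green tang until it stopped against the wall (about 6–7 N). The job was handed in at about 15 s of the 64 s allowed, with the gripper clear at a height of about 200 mm.

- **Carrier:** its middle measures within about 1 mm of home along the cradle. It lies flat (both tang tops at 38–39 mm) between the rails, about 1–3 mm off centre, with the orange tang under the lip.
- **Guard and bystanders:** the guard is still hooked, and the bottle, bowl, tray and pliers look unmoved in the pictures.
- **Disagreements:** at first the scene and wrist cameras placed the handle about 6 mm apart. I went with the wrist reading, with which the side camera agreed. In the last two checks my colour filter missed both tangs in the wrist picture. I re-measured the first of those by hand and it gave the figures above; the last one rests on the side camera, which agreed along the cradle.
- **Tool tilt:** the tool's tilt drifted up to about 5°, with no visible effect on the result.

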